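# Hold a feed roller in the sprung V-gauge

### The arm

A 7-joint arm with a two-finger parallel gripper is mounted at the origin on the work surface. World frame = base frame: x ahead of the robot, y to its left, z up, the work surface at z = 0. Lengths are in m, angles in rad, forces in N, time in s.
With the tool pointing down it reaches from about 0.4 to 0.875 m from the base axis. Payload 6.5 kg.
Tool frame: the origin (TCP) lies on the mounting face of the last link; the fingertips stand 173 mm ahead of it and the grasp point (between the pads) lies 155 mm ahead of it; x points along the fingers, y is the direction in which the jaws open and shut, and the axes are right-handed (so a half turn about x gives the same grasp; the last joint's range is limited). The gripper opens to 85 mm and grips with 20 to 120 N. Pads are 22 mm wide; open, the fingers measure 114 mm over their backs; the gripper's body (76 mm by 85 mm) begins 54 mm behind the grasp point. The pads swing forward as they close: fully open they stand 13 mm farther back than shut.
Start: joints at [1.096, 0.536, -0.004, 1.538, 0.003, 1.067, -0.071], TCP at [0.258, -0.596, 0.405] pointing down, gripper open.
Joint ranges: [-2.7, 2.7], [-0.37, 2.16], [-1.27, 1.26], [0.24, 2.4], [-1.31, 4.45], [0.19, 1.91], [-2.76, 2.76]. Speed limits (rad/s): [2.39, 2.39, 3.14, 3.14, 3.14, 3.14, 3.14].

### API

Orientations are given as a unit quaternion [w, x, y, z].
In Python, from cell import * gives the robot as it stands.
- The arm moves only by the tool drive_tool, never from a script. Its argument "series" is one flat list of numbers, 7 for each row, row after row: the turn, a rotation vector about the tool's x, y, z in units of 6 degrees (1.0 is 6 degrees), then the shift along the tool's x, y, z in units of 30 mm (1.0 is 30 mm), then the closure, from -1 (fully open) to 1 (shut). A call has 1 to 5 rows; each row is the pose to reach, as a shift and turn from the pose commanded when the call began, along the tool's axes at that moment; what a row does not reach only later rows make up. A row lasts 1/8 s, in which the tool goes at most 62.5 mm and 10.7 degrees, less where a joint would pass 70% of its speed; a pose out of reach is approached as far as the arm can. A call with a gripper value outside its range is refused whole. The fingers move at their own pace and stop on an object; "squeeze" is the grip in N (left out, the last holds). Time passes only in rows, so rows that repeat a pose let the fingers close. It gives the time, the measured TCP pose, the force and the opening at its end, in the units of the state.
- state(): the state, without advancing time (a new reading comes with each control period).
- read_camera(name): name is "side" or "top"; returns the picture (384x512x3 uint8, red, green, blue); there is no depth.
- calibration(name): a dict with "fx", "fy", "cx", "cy" (pixels), "D" ([k1, k2, p1, p2, k3] as OpenCV has them; the pictures are not rectified), "T" (4x4, takes a point from camera to world coordinates). Camera axes: x right, y up, looking along -z (the intrinsics and any distortion apply to the point x, -y, -z); pixel columns grow to the right and rows downward; lengths in m; the calibration is good to about 2 mm. A picture is of the moment at which its call begins. calibration takes no time and is no camera call.
- sign_off(): hands the job in, once; it reports no verdict.
The state is a dict: "clock": time; "qpos": joint angles; "joint_velocities": joint speeds; "joint_torque": joint torques, N m; "tcp_pos": TCP position; "ee_rot": TCP orientation; "ft_force": force on the tool from outside, world axes, zero at the start; "wrist_torque": the same for the moment, N m; "grip_width": opening from 0.0 (shut) to 1.0 (fully open).
Only numpy, scipy, OpenCV 4.12 (cv2) and the standard library are available. Lean on these libraries where they do the work, as an engineer would, in place of code of your own. Each camera call takes 0.05 s, during which the arm holds its last target.

### The job

Check the orange feed roller for wear: lift it off its rest, set it gently into the V groove of the roller gauge so that it lies properly on both sloping faces, and press it down on its springs until the pointer stands in the green band, about half way down. Finish while still holding the roller pressed there so that the gauge can be read; do not let go, and leave the other things on the bench where they are.

Things in the scene. Friction and masses are not known exactly. Their poses are not given: they have to be found in the camera images.
- orange_roller: the roller to be checked: feed roller, bright orange sleeve of diameter 34, length 64, in the middle of a white core of diameter 24 whose bare ends (journals) stick out 36 each side; 136 long, about 0.2 kg. Origin: middle of its axis; y runs along the roller (x, z turn as it rolls; either end may face either way). Starts lying level on one of the two rests, axis 36 above the table
- grey_roller: not to be moved: feed roller, near-black rubber sleeve of diameter 34, length 64, in the middle of a white core of diameter 24 whose bare ends (journals) stick out 36 each side; 136 long, about 0.2 kg. Origin: middle of its axis; y runs along the roller (x, z turn as it rolls; either end may face either way). Starts lying level on one of the two rests, axis 36 above the table
- rest_a: low plywood rest, 70 x 150, fixed; origin on the table under its centre. Two crossbars at y = -50 and +50 (14 wide along y, tops 24 high, ears 32 high) carry a roller along the rest's y axis; between them is room for fingers down to a base plate 6 high
- rest_b: low plywood rest, 70 x 150, fixed; origin on the table under its centre. Two crossbars at y = -50 and +50 (14 wide along y, tops 24 high, ears 32 high) carry a roller along the rest's y axis; between them is room for fingers down to a base plate 6 high
- gauge: roller gauge, fixed base: blue block 110 x 150 x 36 high on a dark steel foot 130 x 170; origin on the table under its centre. At its +y end stands an aluminium post (centre at y = 98, 82 high) with a white / green / red scale; two orange pointer arms on the carriage run beside it
- v_axis (a point): on the gauge's sprung carriage: where the middle of the roller's axis lies when seated; y along the V groove, z up. 104 above the table with the carriage up; moves down with it. Two V supports, 24 wide along y, centred at y = -50 and +50, carry the journals; the sleeve hangs between them with 6 to spare each end. Free space between them down to the carriage plate (90 x 136), 40 below this point
- face_near (a point): middle of the contact line on the two aluminium faces on the -x side of the groove (carriage_c0 and carriage_c1), sloping at 45 degrees; axes as v_axis. The groove's apex lies 17 below v_axis, its mouth is 42 wide, its upper edges 4 above v_axis
- face_far (a point): middle of the contact line on the two aluminium faces on the +x side of the groove (carriage_c2 and carriage_c3), sloping at 45 degrees; axes as v_axis
- carriage (a joint): how far the sprung carriage is pressed down, 0 (up, as at the start) to 0.016 m (bottomed). It stays up under the roller's own weight; a push of about 8 N starts it moving, then 1 N per mm (about 16 N at 8 mm). The pointers are in the green band from 4 to 12 mm
- pink_tube: pink ink tube, standing, diameter 48, 112 high; origin under its base
- green_tube: green ink tube, standing, diameter 48, 112 high; origin under its base
- grease_jar: small jar, diameter 60, 60 high; origin under its base
- tape_roll: yellow roll of tape lying flat, diameter 90, 24 high; origin under its centre
- screwdriver: screwdriver lying on the table
- pencil_cup: empty blue cup, diameter 72, 90 high; origin under its base
Not all that is in view belongs to the job. Leave any blue or purple look-alike of the rest_b alone.

How it is judged:
By the outcome, as a careful person would: the job done as asked, in the order asked, and still so for the second after the job is handed in, while the arm keeps its last pose, push and grip.
It also fails if it takes over 48 s, if anything falls off the work surface, if the arm or the gripper's body presses on something with over 40 N, if the wrist force passes 120 N, or if a joint passes its speed limit or range.

## Working session

There is one attempt and no reset: what is moved stays moved. The work goes in short steps, Python scripts to look and compute and a tool call to move; the robot and the scene stay as the last step left them, time stands still between calls to the robot, and variables do not carry over. Pictures are saved under pics/ and viewed, and the job is handed in when it is done.

Besides the shell and the picture viewer there is one more tool, called after "Request:" in YAML: its name, and indented under it one key for each argument. drive_tool: Moves the arm, as the interface text tells. Its arguments: {"type":"object","properties":{"series":{"type":"array","items":{"type":"number"}},"squeeze":{"type":"number"}},"required":["series"]}

```bash
mkdir -p pics; ls; python3 - <<'E'
from cell import *
import cv2,numpy as np
for n in("top","side"):
    im=read_camera(n); cv2.imwrite(f"pics/{n}0.png",im[:,:,::-1]); print(n,calibration(n))
s=state(); print({k:np.round(v,3) for k,v in s.items()})
E
```

```text
pics
top {'fx': 398.31220709210874, 'fy': 398.31220709210874, 'cx': 250.96137236067025, 'cy': 194.13091058673174, 'D': array([-0.03193339,  0.        ,  0.        ,  0.        ,  0.        ]), 'T': array([[ 0.00905975,  0.99307789, -0.11710778,  0.39435144],
       [-0.99987111,  0.01054892,  0.01210267,  0.02283204],
       [ 0.01325425,  0.11698304,  0.99304546,  1.34631332],
       [ 0.        ,  0.        ,  0.        ,  1.        ]])}
side {'fx': 409.9873803735285, 'fy': 409.9873803735285, 'cx': 248.14906090346344, 'cy': 191.61373822476915, 'D': array([-0.03052526,  0.        ,  0.        ,  0.        ,  0.        ]), 'T': array([[-0.71134671,  0.38931919, -0.58516359, -0.36756922],
       [-0.70283887, -0.3962078 ,  0.59079345,  0.95244639],
       [-0.00183916,  0.83153469,  0.55546977,  0.96693352],
       [ 0.        ,  0.        ,  0.        ,  1.        ]])}
{'clock': np.float64(0.1), 'qpos': array([ 1.096,  0.537, -0.004,  1.539,  0.003,  1.067, -0.071]), 'joint_velocities': array([ 0.001, -0.002,  0.   , -0.002,  0.001,  0.001,  0.002]), 'joint_torque': array([ 2.0000e-03, -5.8457e+01,  1.0520e+00, -2.5978e+01,  1.3000e-02,
        5.0000e-03, -0.0000e+00]), 'tcp_pos': array([ 0.258, -0.596,  0.404]), 'ee_rot': array([-0.143, -0.692, -0.144,  0.693]), 'ft_force': array([ 0.373, -0.195, -0.565]), 'wrist_torque': array([-0.016, -0.001,  0.021]), 'grip_width': np.float64(0.996)}
```

View pics/top0.png

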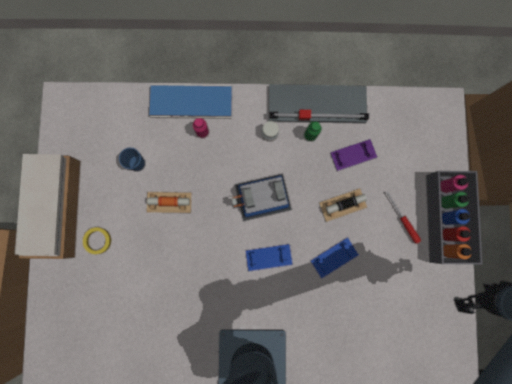

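View pics/side0.png

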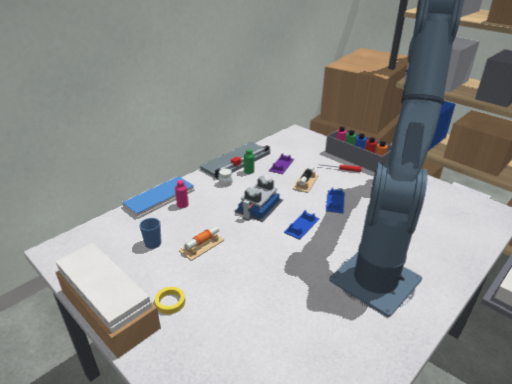

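The top view shows the orange roller at about (169,201) and the gauge at (262,197), with its post at (237,200). The grey roller is at (345,203). Next I'll zoom in and measure.

```bash
cat > h.py <<'E'
import numpy as np,cv2
from cell import *
def ray(n,px):
    c=calibration(n);K=np.array([[c['fx'],0,c['cx']],[0,c['fy'],c['cy']],[0,0,1]])
    u=cv2.undistortPoints(np.array(px,float).reshape(-1,1,2),K,c['D']).reshape(-1,2)
    d=np.c_[u[:,0],-u[:,1],-np.ones(len(u))]@c['T'][:3,:3].T
    return c['T'][:3,3],d
def onz(n,px,z):
    o,d=ray(n,px); return o+d*((z-o[2])/d[:,2])[:,None]
def proj(n,P):
    c=calibration(n);K=np.array([[c['fx'],0,c['cx']],[0,c['fy'],c['cy']],[0,0,1]])
    q=(np.atleast_2d(P)-c['T'][:3,3])@c['T'][:3,:3]
    q=q*[1,-1,-1]
    return cv2.projectPoints(q.reshape(-1,1,3),np.zeros(3),np.zeros(3),K,c['D'])[0].reshape(-1,2)
def crop(im,x0,y0,w,h,f,name):
    cv2.imwrite(name,cv2.resize(im[y0:y0+h,x0:x0+w,::-1],None,fx=f,fy=f,interpolation=cv2.INTER_CUBIC))
E
python3 - <<'E'
from h import *
t=cv2.imread("pics/top0.png")[:,:,::-1];s=cv2.imread("pics/side0.png")[:,:,::-1]
crop(t,135,165,70,70,8,"pics/a.png");crop(t,220,165,80,60,9,"pics/b.png");crop(s,170,170,120,90,6,"pics/c.png")
hsv=cv2.cvtColor(t,cv2.COLOR_RGB2HSV)
m=cv2.inRange(hsv,(5,150,120),(18,255,255)); m[:, :140]=0
n,l,st,ce=cv2.connectedComponentsWithStats(m)
for i in range(1,n):
    if st[i,4]>8: print(st[i],ce[i],onz("top",[ce[i]],0.045))
E
```

```text
[159 197  18   9 154] [167.48701299 200.8961039 ] [[0.52257056 0.28047958 0.045     ]]
[459 245  10   3  20] [463.9 245.7] [[ 0.38414409 -0.69637844  0.045     ]]
[458 253  12   6  34] [462.79411765 256.14705882] [[ 0.35002832 -0.6909667   0.045     ]]
```

View pics/a.png

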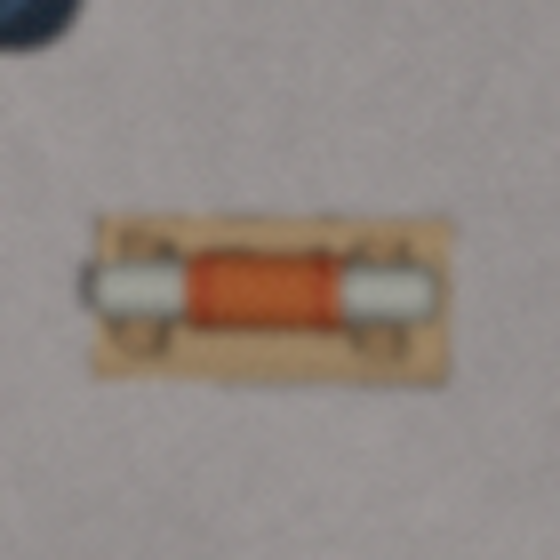

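View pics/b.png

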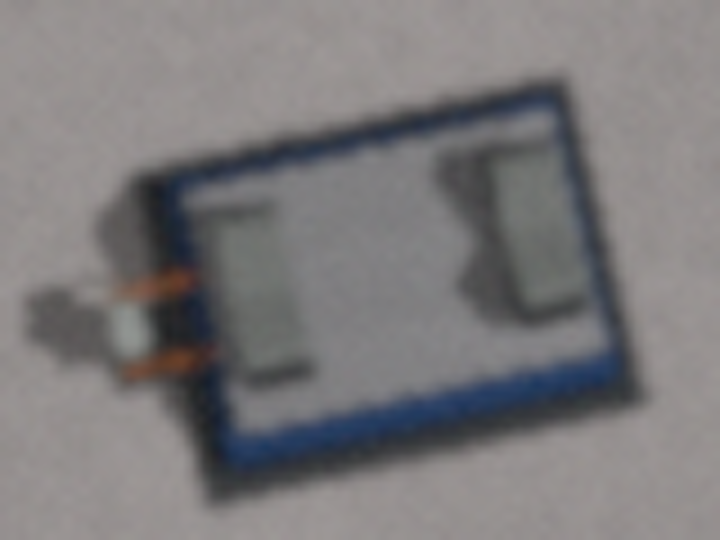

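View pics/c.png

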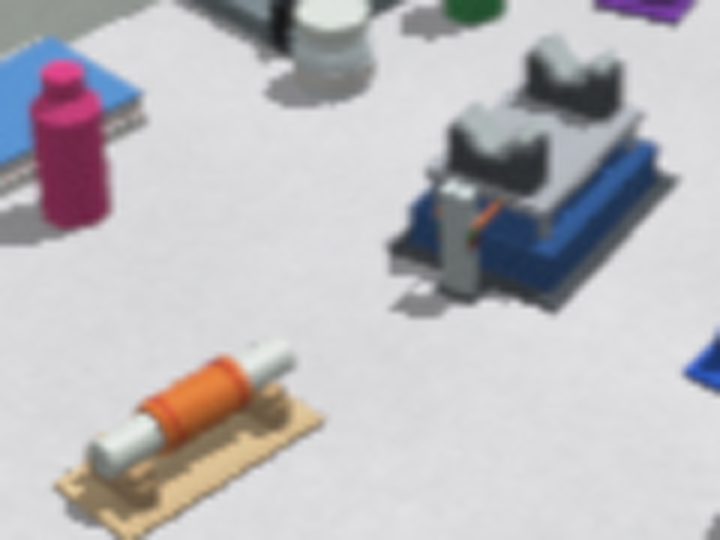

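```bash
python3 - <<'E'
from h import *
from scipy.optimize import least_squares
for nm,roi in(("top",(140,180,200,220)),("side",(180,225,240,260))):
    im=cv2.imread(f"pics/{nm}0.png"); hsv=cv2.cvtColor(im,cv2.COLOR_BGR2HSV)
    m=cv2.inRange(hsv,(0,110,60),(16,255,255)); k=np.zeros_like(m);x0,y0,x1,y1=roi;k[y0:y1,x0:x1]=255;m&=k
    if nm=="top":
        pass
    c=max(cv2.findContours(m,0,1)[0],key=cv2.contourArea)
    M=cv2.moments(m,True);ce=(M['m10']/M['m00'],M['m01']/M['m00'])
    print(nm,"sleeve",M['m00'],ce,cv2.minAreaRect(c),onz(nm,[ce],0.036))
im=cv2.imread("pics/top0.png"); hsv=cv2.cvtColor(im,cv2.COLOR_BGR2HSV)
m=cv2.inRange(hsv,(105,110,40),(125,255,255));k=np.zeros_like(m);k[165:225,230:300]=255;m&=k
pts=cv2.findNonZero(m);r=cv2.minAreaRect(pts);b=cv2.boxPoints(r);print("block",r);P=onz("top",b,.036);print(P)
print("c",P.mean(0),[np.linalg.norm(P[i]-P[i-1]) for i in range(4)])
# foot: dark
cr=lambda L:(np.array(L,float)+.5)/9-.5+[220,165]
F=cr([(148,180),(562,78),(642,398),(215,498)]);P=onz("top",F,0.006);print("foot",P.mean(0),[np.linalg.norm(P[i]-P[i-1]) for i in range(4)],P)
B=cr([(170,185),(555,95),(625,375),(225,465)]);P=onz("top",B,0.036);print("blk",P.mean(0),[np.linalg.norm(P[i]-P[i-1]) for i in range(4)])
d=P[0]-P[1]+P[3]-P[2];print("yaw of y axis deg",np.degrees(np.arctan2(d[1],d[0])))
V=cr([(215,205),(275,205),(310,365),(245,375)]),cr([(490,150),(550,145),(580,300),(525,310)])
Q=[onz("top",v,.108).mean(0) for v in V];print("V",Q,np.mean(Q,0),np.linalg.norm(Q[0]-Q[1]))
A=(np.array([(95,291),(437,291)])+.5)/8-.5+[135,165];P=onz("top",A,.036);print("journal ends",P,P.mean(0),np.linalg.norm(P[0]-P[1]))
E
```

```text
top sleeve 212.0 (167.4009433962264, 201.00943396226415) ((167.5, 201.0), (10.0, 19.0), 90.0) [[0.52307843 0.28253313 0.036     ]]
side sleeve 158.0 (203.03164556962025, 236.72151898734177) ((202.64706420898438, 236.91177368164062), (9.432422637939453, 18.00735092163086), 59.036251068115234) [[0.52567687 0.27633742 0.036     ]]
block ((258.4266357421875, 207.20474243164062), (53.85032272338867, 26.433895111083984), 22.203479766845703)
[[ 0.49785796  0.08043048  0.036     ]
 [ 0.57965543  0.04855099  0.036     ]
 [ 0.51351982 -0.11712064  0.036     ]
 [ 0.43254372 -0.08414339  0.036     ]]
c [ 0.50589423 -0.01807064  0.036     ] [np.float64(0.17706074816704834), np.float64(0.0877902534023494), np.float64(0.17838443855028502), np.float64(0.08743356125223693)]
foot [ 0.54474312 -0.03478211  0.006     ] [np.float64(0.12261194171457628), np.float64(0.16167220665013307), np.float64(0.12507980245140637), np.float64(0.16458843583913088)] [[ 0.58461992  0.05761444  0.006     ]
 [ 0.62541408 -0.09882641  0.006     ]
 [ 0.50400357 -0.12890039  0.006     ]
 [ 0.46493491  0.03098392  0.006     ]]
blk [ 0.5444561  -0.03419814  0.036     ] [np.float64(0.10533597440496284), np.float64(0.14650212946467575), np.float64(0.10701519861937578), np.float64(0.15055643249836853)]
yaw of y axis deg 103.57978920174696
V [array([0.53291827, 0.01512557, 0.108     ]), array([ 0.55541156, -0.08055417,  0.108     ])] [ 0.54416491 -0.0327143   0.108     ] 0.09828815068688851
journal ends [[0.52257926 0.3517874  0.036     ]
 [0.52407887 0.21062878 0.036     ]] [0.52332907 0.28120809 0.036     ] 0.14116659040301693
```

```bash
cat >> h.py <<'E'
from scipy.spatial.transform import Rotation as Ro
def RT(yaw): # tool y axis at world yaw (deg), pointing down
    y=np.array([np.cos(np.radians(yaw)),np.sin(np.radians(yaw)),0]);x=np.array([0,0,-1.]);return np.c_[x,y,np.cross(x,y)]
def cur():
    s=state();q=s['ee_rot'];return s['tcp_pos'],Ro.from_quat([q[1],q[2],q[3],q[0]]).as_matrix(),s
def go(p,yaw):
    P,R,s=cur();t=Ro.from_matrix(R.T@RT(yaw)).as_rotvec();d=R.T@(np.array(p)-P)
    print("turn",np.round(np.degrees(t)/6,3),"shift",np.round(d/.03,3))
E
python3 - <<'E'
from h import *
P,R,s=cur();print(R.round(3))
for yw in(0,180,-180): go([.524,.281,.33],yw)
go([.5,-.2,.40],0);go([.5,-.2,.40],180)
E
```

```text
[[-0.001  0.398 -0.918]
 [ 0.001 -0.918 -0.398]
 [-1.    -0.001  0.   ]]
turn [-1.1095e+01 -7.0000e-03  1.3000e-02] shift [  2.495 -23.303 -19.754]
turn [1.8905e+01 1.5000e-02 8.0000e-03] shift [  2.495 -23.303 -19.754]
turn [1.8905e+01 1.5000e-02 8.0000e-03] shift [  2.495 -23.303 -19.754]
turn [-1.1095e+01 -7.0000e-03  1.3000e-02] shift [  0.142  -8.913 -12.645]
turn [1.8905e+01 1.5000e-02 8.0000e-03] shift [  0.142  -8.913 -12.645]
```

Request:
drive_tool:
  series: [-6, 0, 0, 0, -8.9, -12.6, -1, -6, 0, 0, 0, -8.9, -12.6, -1, -6, 0, 0, 0, -8.9, -12.6, -1, -6, 0, 0, 0, -8.9, -12.6, -1, -6, 0, 0, 0, -8.9, -12.6, -1]

```text
clock: 0.72
tcp_pos: [0.4215, -0.3277, 0.4046]
ee_rot: [-0.351, -0.614, -0.351, 0.614]
ft_force: [0.4, -0.1, 0.4]
grip_width: 0.999
```

```bash
python3 - <<'E'
from h import *
go([.524,.281,.33],0);print(state()['tcp_pos'])
E
```

```text
turn [-5.092e+00 -0.000e+00  2.000e-03] shift [  2.487  -7.371 -19.211]
[ 0.42148618 -0.32774867  0.4045541 ]
```

Request:
drive_tool:
  series: [-5.1, 0, 0, 0, -7.37, -19.2, -1, -5.1, 0, 0, 0, -7.37, -19.2, -1, -5.1, 0, 0, 0, -7.37, -19.2, -1, -5.1, 0, 0, 0, -7.37, -19.2, -1, -5.1, 0, 0, 0, -7.37, -19.2, -1]

```text
clock: 1.35
tcp_pos: [0.4728, -0.0196, 0.4046]
ee_rot: [-0.5, -0.5, -0.5, 0.5]
ft_force: [1.4, -1.3, -0.1]
grip_width: 1.0
```

```bash
python3 - <<'E'
from h import *
go([.524,.281,.27],0);print(state()['tcp_pos'])
E
```

```text
turn [-0.001  0.002  0.   ] shift [  4.486   1.707 -10.021]
[ 0.47276193 -0.01960517  0.40463659]
```

Request:
drive_tool:
  series: [0, 0, 0, 3, 1.7, -10, -1, 0, 0, 0, 3, 1.7, -10, -1, 0, 0, 0, 3, 1.7, -10, -1, 0, 0, 0, 3, 1.7, -10, -1, 0, 0, 0, 3, 1.7, -10, -1]

```text
clock: 1.98
tcp_pos: [0.5232, 0.2757, 0.3151]
ee_rot: [-0.5, -0.5, -0.5, 0.5]
ft_force: [1.5, -0.9, 0.7]
grip_width: 0.998
```

Request:
drive_tool:
  series: [0, 0, 0, 0, 0, 0, -1, 0, 0, 0, 0, 0, 0, -1, 0, 0, 0, 0, 0, 0, -1]

```text
clock: 2.35
tcp_pos: [0.5235, 0.2723, 0.3162]
ee_rot: [-0.5, -0.5, -0.499, 0.501]
ft_force: [0.1, -1.5, 0.3]
grip_width: 0.998
```

```bash
python3 - <<'E'
from h import *
for n in("top","side"):
    im=read_camera(n); cv2.imwrite(f"pics/{n}1.png",im[:,:,::-1])
    if n=="side": crop(im,140,150,110,110,5,"pics/s1.png")
    else: crop(im,120,150,90,90,6,"pics/t1.png")
go([.524,.281,.191],0);print(state()['tcp_pos'])
E
```

```text
turn [-0.018  0.006 -0.006] shift [ 4.18   0.015 -0.284]
[0.52346742 0.27256242 0.31641747]
```

View pics/s1.png

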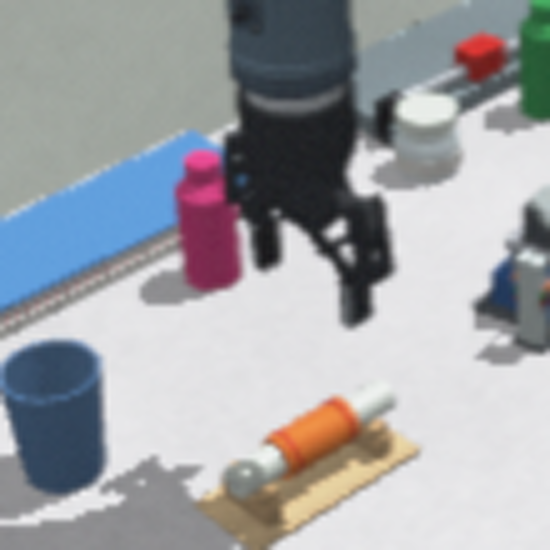

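View pics/t1.png

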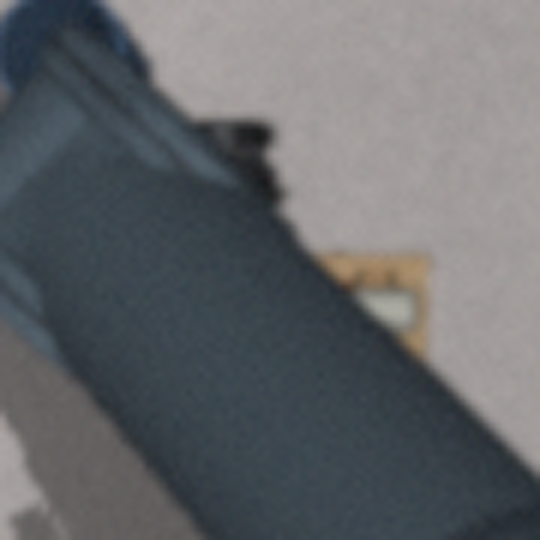

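Request:
drive_tool:
  series: [0, 0, 0, 1.5, 0, -0.25, -1, 0, 0, 0, 3, 0, -0.25, -1, 0, 0, 0, 3, 0, -0.25, -1, 0, 0, 0, 3, 0, -0.25, -1]

```text
clock: 2.95
tcp_pos: [0.5237, 0.2816, 0.2277]
ee_rot: [0.5, 0.501, 0.5, -0.499]
ft_force: [0.3, 0.6, 1.3]
grip_width: 1.001
```

```bash
python3 - <<'E'
from h import *
im=read_camera("side");crop(im,150,180,100,90,7,"pics/s2.png")
go([.524,.280,.190],0.5);print(state()['tcp_pos'])
print(onz("side",[(202.2,237.8)],.036), proj("side",[[.524,.281+.068,.036],[.524,.281-.068,.036]]))
E
```

```text
turn [-0.086 -0.016 -0.027] shift [ 1.274 -0.002  0.064]
[0.52394421 0.28185524 0.22822619]
[[0.52326802 0.28216522 0.036     ]] [[186.99761423 246.75831128]
 [216.82585184 228.8335799 ]]
```

View pics/s2.png

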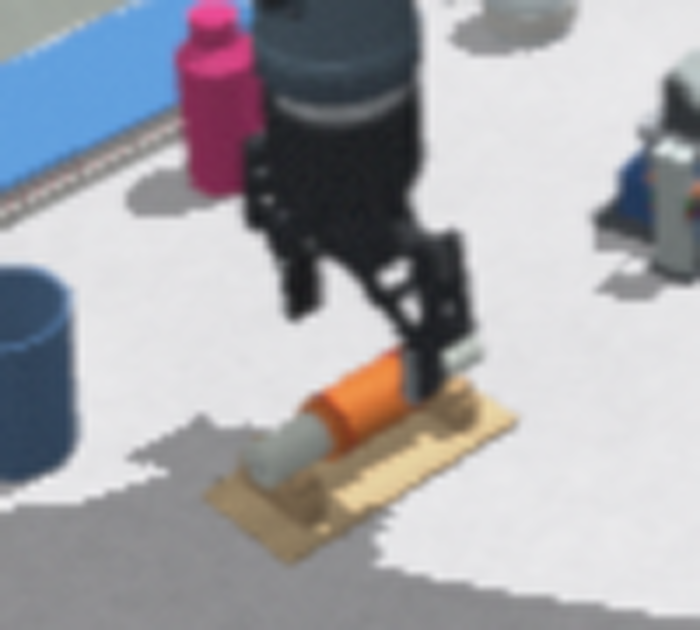

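Request:
drive_tool:
  series: [0, 0, 0, 0.6, 0, 0.05, -1, 0, 0, 0, 1.27, 0, 0.05, -1, 0, 0, 0, 1.27, 0, 0.05, -1, 0, 0, 0, 1.27, 0, 0.05, -1]

```text
clock: 3.5
tcp_pos: [0.5229, 0.2802, 0.1877]
ee_rot: [0.5, 0.5, 0.5, -0.5]
ft_force: [0.1, 1.1, -0.7]
grip_width: 0.995
```

```bash
python3 - <<'E'
from h import *
im=read_camera("side");crop(im,150,180,100,90,7,"pics/s3.png")
go([.524,.280,.190],0);print(state()['tcp_pos'],state()['ft_force'])
E
```

```text
turn [ 0.006 -0.004 -0.002] shift [-0.062  0.03   0.012]
[0.52310305 0.2803459  0.18814166] [0.47188582 0.09006517 0.50778067]
```

View pics/s3.png

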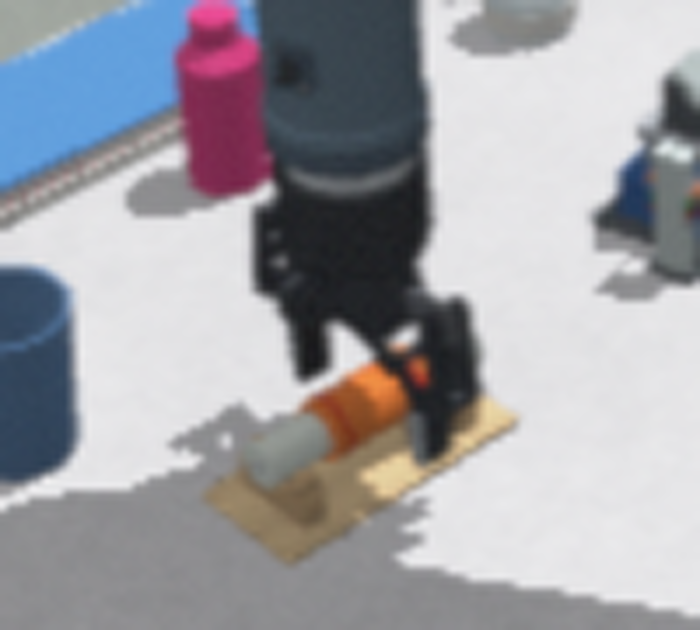

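```bash
python3 - <<'E'
from h import *
for x in(.475,.57): print((proj("side",[[x,.280,.03]])-[150,180])*7)
E
```

```text
[[432.91998018 456.61588413]]
[[310.42006537 370.0340032 ]]
```

Request:
drive_tool:
  series: [0, 0, 0, 0, 0, 0, 0, 0, 0, 0, 0, 0, 0, 1, 0, 0, 0, 0, 0, 0, 1, 0, 0, 0, 0, 0, 0, 1, 0, 0, 0, 0, 0, 0, 1]
  squeeze: 40

```text
clock: 4.18
tcp_pos: [0.5232, 0.2802, 0.1884]
ee_rot: [0.5, 0.5, 0.5, -0.5]
ft_force: [-0.9, -1.3, 5.8]
grip_width: 0.389
```

Request:
drive_tool:
  series: [0, 0, 0, 0, 0, 0, 1, 0, 0, 0, 0, 0, 0, 1, 0, 0, 0, -0.3, 0, 0, 1, 0, 0, 0, -1, 0, 0, 1, 0, 0, 0, -2, 0, 0, 1]
  squeeze: 80

```text
clock: 4.8
tcp_pos: [0.5227, 0.2799, 0.2489]
ee_rot: [0.5, 0.499, 0.5, -0.5]
ft_force: [0.1, -0.5, -2.0]
grip_width: 0.374
```

Request:
drive_tool:
  series: [0, 0, 0, -2, 0, 0, 1, 0, 0, 0, -3.5, 0, 0, 1, 0, 0, 0, -3.5, 0, 0, 1, 0, 0, 0, -3.5, 0, 0, 1]

```text
clock: 5.3
tcp_pos: [0.5226, 0.2796, 0.3528]
ee_rot: [-0.5, -0.5, -0.5, 0.5]
ft_force: [-0.3, 0.5, -3.2]
grip_width: 0.377
```

```bash
python3 - <<'E'
from h import *
im=read_camera("side");crop(im,150,140,100,90,7,"pics/s4.png")
im=read_camera("top");crop(im,120,150,90,90,6,"pics/t4.png")
P,R,s=cur();print(P,s['ft_force'],s['wrist_torque'],s['grip_width'])
go([.5445,-.034,.33],13.6)
E
```

```text
[0.52241795 0.27952246 0.35155157] [-0.03752295  0.66506495 -3.13882855] [0.00773636 0.00072633 0.01942283] 0.37503032425654054
turn [-2.262  0.012  0.026] shift [ 0.733  0.733 10.45 ]
```

View pics/s4.png

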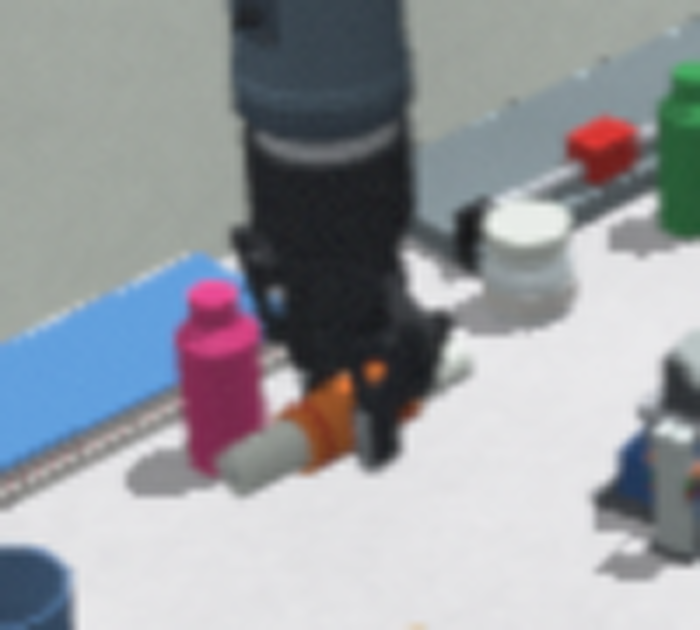

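```bash
python3 - <<'E'
from h import *
P,R,s=cur()
for dz in(-.15,-.155,-.16): print((proj("side",[P+[0,.068,dz],P+[0,-.068,dz],P+[0,.032,dz],P+[0,-.032,dz]])-[150,140])*7)
E
```

```text
[[232.66029442 471.91627548]
 [457.00153393 353.81566795]
 [294.64698675 439.27828437]
 [400.15313869 383.73671439]]
[[233.6486457  480.80885356]
 [457.48115459 362.43525957]
 [295.48905311 448.09887266]
 [400.75624859 392.42873909]]
[[234.63306158 489.6635412 ]
 [457.95898436 371.02039857]
 [296.32782442 456.88251895]
 [401.35706891 401.08543909]]
```

Request:
drive_tool:
  series: [-2.3, 0, 0, 0, 0.73, 10.4, 1, -2.3, 0, 0, 0, 0.73, 10.4, 1, -2.3, 0, 0, 0, 0.73, 10.4, 1, -2.3, 0, 0, 0, 0.73, 10.4, 1, -2.3, 0, 0, 0, 0.73, 10.4, 1]

```text
clock: 6.02
tcp_pos: [0.5444, -0.0337, 0.3518]
ee_rot: [0.556, 0.436, 0.557, -0.437]
ft_force: [2.2, 0.3, -2.2]
grip_width: 0.378
```

Request:
drive_tool:
  series: [0, 0, 0, 0, 0, 0, 1, 0, 0, 0, 0, 0, 0, 1, 0, 0, 0, 0, 0, 0, 1]

```text
clock: 6.4
tcp_pos: [0.5448, -0.0299, 0.3525]
ee_rot: [0.557, 0.435, 0.558, -0.435]
ft_force: [0.3, 0.8, -2.4]
grip_width: 0.374
```

```bash
python3 - <<'E'
from h import *
im=read_camera("side");crop(im,190,120,110,100,7,"pics/s5.png")
P,R,s=cur();print(P,s['ft_force'],s['wrist_torque'],s['grip_width'])
a=np.radians(103.6);u=np.array([np.cos(a),np.sin(a),0])
Q=P+[0,0,-.153]
print((proj("side",[Q+.068*u,Q-.068*u])-[190,120])*7)
go([.5445,-.034,.30],13.6)
E
```

```text
[ 0.54487082 -0.02997876  0.35266411] [ 0.51080046  0.50901787 -2.21543923] [-0.0189039 -0.0203431  0.0139927] 0.37586248789777166
[[421.96320694 358.87771666]
 [547.72960989 250.5381792 ]]
turn [ 0.064 -0.008  0.004] shift [ 1.755 -0.044  0.129]
```

View pics/s5.png

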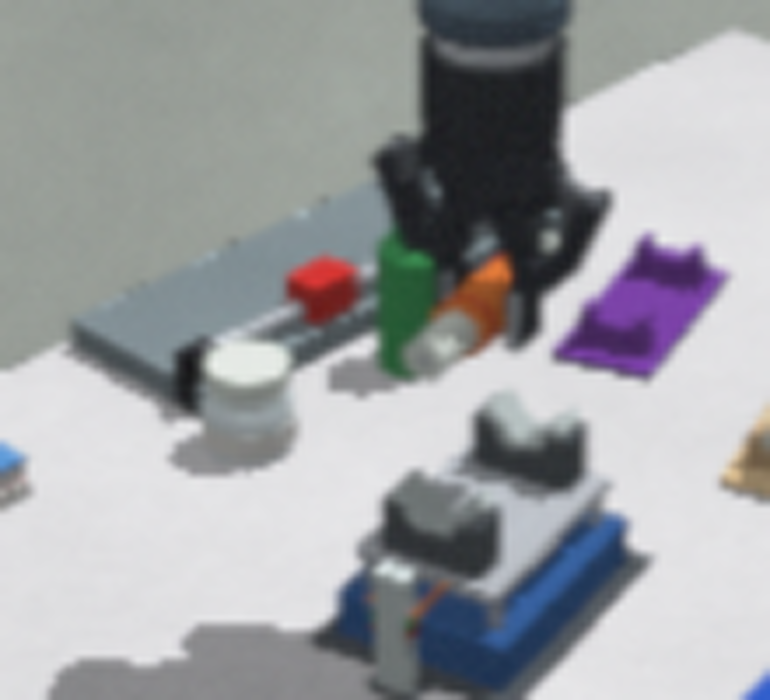

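```bash
python3 - <<'E'
from h import *
a=np.radians(13.6);R=np.array([[np.cos(a),-np.sin(a),0],[np.sin(a),np.cos(a),0],[0,0,1]])
im=cv2.imread("pics/s5.png")
for y in(-62,-38,38,62):
    L=np.array([(-21,y,4),(0,y,-17),(21,y,4)])/1000
    p=(proj("side",L@R.T+[.5445,-.034,.104])-[190,120]+.5)*7
    cv2.polylines(im,[p.astype(int).reshape(-1,1,2)],False,(0,0,255),1)
L=np.array([(-55,-75,36),(55,-75,36),(55,75,36),(-55,75,36)])/1000
cv2.polylines(im,[((proj("side",L@R.T+[.5445,-.034,0])-[190,120]+.5)*7).astype(int).reshape(-1,1,2)],True,(0,255,255),1)
cv2.imwrite("pics/s5o.png",im[150:])
E
```

```text
(no output)
```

View pics/s5o.png

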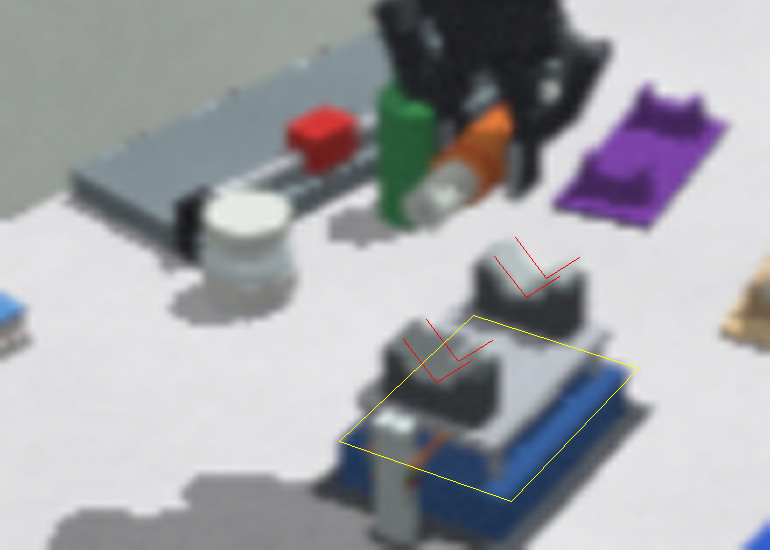

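Request:
drive_tool:
  series: [0, 0, 0, 1, 0, 0.13, 1, 0, 0, 0, 2, 0, 0.13, 1, 0, 0, 0, 2, 0, 0.13, 1, 0, 0, 0, 2, 0, 0.13, 1]

```text
clock: 6.95
tcp_pos: [0.5464, -0.0346, 0.2939]
ee_rot: [0.557, 0.436, 0.557, -0.435]
ft_force: [0.2, -0.4, -1.2]
grip_width: 0.375
```

```bash
python3 - <<'E'
from h import *
im=read_camera("side");crop(im,220,150,80,75,8,"pics/s6.png")
P,R,s=cur();print(P,s['ft_force'],s['wrist_torque'],s['grip_width'])
go([.5445,-.034,.27],13.6)
E
```

```text
[ 0.54659225 -0.03477118  0.2942314 ] [ 0.47771663 -0.374268   -1.77817071] [ 0.00229545  0.01315342 -0.04044474] 0.37456627296867806
turn [ 0.046  0.003 -0.019] shift [ 0.808 -0.063 -0.042]
```

View pics/s6.png

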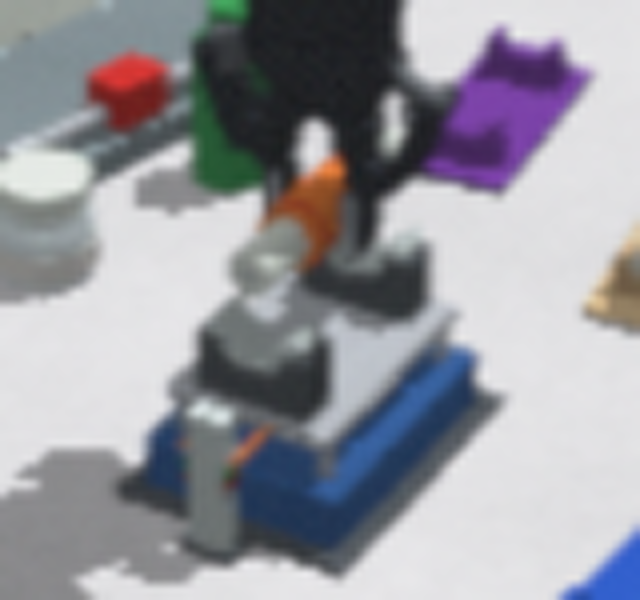

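Request:
drive_tool:
  series: [0, 0, 0, 0.3, -0.06, -0.04, 1, 0, 0, 0, 0.6, -0.06, -0.04, 1, 0, 0, 0, 0.9, -0.06, -0.04, 1, 0, 0, 0, 0.9, -0.06, -0.04, 1, 0, 0, 0, 0.9, -0.06, -0.04, 1]

```text
clock: 7.62
tcp_pos: [0.544, -0.0346, 0.2659]
ee_rot: [0.557, 0.436, 0.557, -0.436]
ft_force: [0.5, 0.6, -1.8]
grip_width: 0.375
```

```bash
python3 - <<'E'
from h import *
im=read_camera("side");crop(im,220,150,80,75,8,"pics/s7.png")
P,R,s=cur();print(P,s['ft_force'],s['ft_force']@R,s['wrist_torque'],s['grip_width'])
go([.5445,-.034,.257],13.6)
E
```

```text
[ 0.54408016 -0.03467198  0.26611806] [-0.81889951  0.06516832 -2.279669  ] [ 2.27938856 -0.78037493 -0.25910783] [-0.02145586  0.01484556 -0.02908473] 0.3743554459165774
turn [ 0.038  0.001 -0.003] shift [ 0.304  0.019 -0.018]
```

View pics/s7.png

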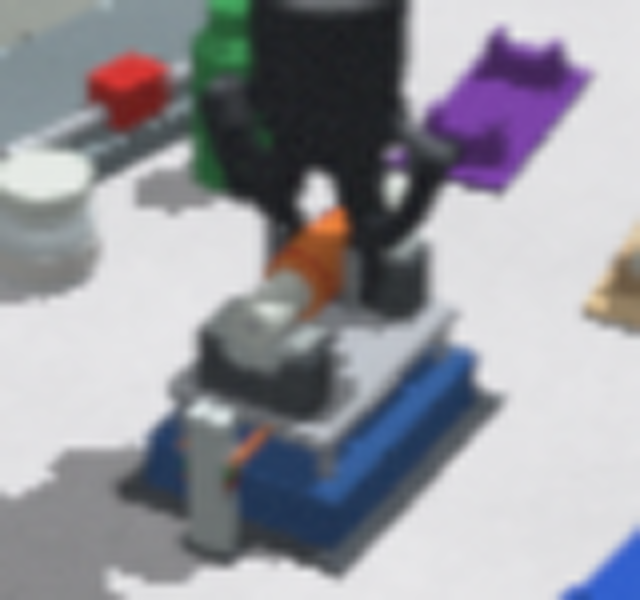

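Roughly centred above the V, with no contact yet. Next I'll lower it in 1.5 mm rows and watch the forces.

Request:
drive_tool:
  series: [0, 0, 0, 0.05, 0, 0, 1, 0, 0, 0, 0.1, 0, 0, 1, 0, 0, 0, 0.15, 0, 0, 1, 0, 0, 0, 0.15, 0, 0, 1]

```text
clock: 8.18
tcp_pos: [0.5438, -0.0347, 0.2613]
ee_rot: [0.556, 0.436, 0.557, -0.436]
ft_force: [-1.7, -0.5, -2.2]
grip_width: 0.378
```

Request:
drive_tool:
  series: [0, 0, 0, 0.05, 0, 0, 1, 0, 0, 0, 0.1, 0, 0, 1, 0, 0, 0, 0.1, 0, 0, 1]

```text
clock: 8.55
tcp_pos: [0.5446, -0.0345, 0.2589]
ee_rot: [0.557, 0.437, 0.556, -0.436]
ft_force: [2.9, 1.2, -0.6]
grip_width: 0.373
```

```bash
python3 - <<'E'
from h import *
P,R,s=cur();print(P,s['ft_force'],s['ft_force']@R,s['wrist_torque']@R,s['grip_width'])
go([.5445,-.034,.257],13.6)
E
```

```text
[ 0.54462363 -0.03450908  0.25889534] [ 2.93560564  1.16218178 -0.60480442] [ 0.61135784  3.12704871 -0.42666532] [ 0.06167343 -0.02732964  0.41319599] 0.3731030551262335
turn [ 0.039  0.002 -0.02 ] shift [ 0.063 -0.    -0.017]
```

Request:
drive_tool:
  series: [0, 0, 0, 0, 0.03, 0, 1, 0, 0, 0, 0, 0.06, 0, 1, 0, 0, 0, 0, 0.06, 0, 1]

```text
clock: 8.93
tcp_pos: [0.5456, -0.0343, 0.2583]
ee_rot: [0.556, 0.436, 0.557, -0.436]
ft_force: [0.7, 0.9, -0.5]
grip_width: 0.376
```

```bash
cat > r.py <<'E'
from h import *
P,R,s=cur();print(P,"ftool",(s['ft_force']@R).round(2),"mtool",(s['wrist_torque']@R).round(3),s['grip_width'])
go([.5445,-.034,.257],13.6)
E
python3 r.py
```

```text
[ 0.54557672 -0.03430144  0.25833775] ftool [ 0.48  0.88 -0.73] mtool [ 0.026 -0.035  0.158] 0.3757319795136659
turn [ 0.038 -0.     0.004] shift [ 0.045 -0.032 -0.018]
```

Request:
drive_tool:
  series: [0, 0, 0, 0.03, 0, 0, 1, 0, 0, 0, 0.06, 0, 0, 1, 0, 0, 0, 0.06, 0, 0, 1]

```text
clock: 9.3
tcp_pos: [0.5463, -0.0341, 0.2571]
ee_rot: [0.557, 0.437, 0.556, -0.436]
ft_force: [1.8, 1.1, 4.2]
grip_width: 0.371
```

```bash
python3 r.py
```

```text
[ 0.54627996 -0.03408172  0.25711721] ftool [-4.17  2.02 -0.68] mtool [0.024 0.015 0.519] 0.37101500732460024
turn [ 0.039  0.002 -0.018] shift [ 0.004 -0.057 -0.017]
```

Request:
drive_tool:
  series: [0, 0, 0, 0, 0.04, 0, 1, 0, 0, 0, 0.03, 0.04, 0, 1, 0, 0, 0, 0.03, 0.04, 0, 1]

```text
clock: 9.68
tcp_pos: [0.547, -0.0339, 0.2562]
ee_rot: [0.557, 0.436, 0.556, -0.436]
ft_force: [0.2, 0.6, 8.5]
grip_width: 0.375
```

```bash
python3 r.py
```

```text
[ 0.54704266 -0.03392017  0.25617432] ftool [-8.48  0.33 -0.49] mtool [0.073 0.018 0.095] 0.3747756874089477
turn [ 0.035  0.002 -0.003] shift [-0.028 -0.083 -0.018]
```

Request:
drive_tool:
  series: [0, 0, 0, 0.05, 0, 0, 1, 0, 0, 0, 0.1, 0, 0, 1, 0, 0, 0, 0.15, 0, 0, 1, 0, 0, 0, 0.2, 0, 0, 1, 0, 0, 0, 0.2, 0, 0, 1]

```text
clock: 10.3
tcp_pos: [0.5471, -0.0338, 0.2507]
ee_rot: [0.557, 0.436, 0.556, -0.436]
ft_force: [-1.2, -0.1, 13.8]
grip_width: 0.377
```

```bash
python3 r.py; python3 - <<'E'
from h import *
im=read_camera("side");crop(im,220,150,80,75,8,"pics/s8.png")
E
```

```text
[ 0.5470854  -0.03384219  0.25065405] ftool [-13.84  -1.17  -0.14] mtool [ 0.116  0.166 -0.292] 0.37737104273486227
turn [ 0.034  0.005 -0.004] shift [-0.212 -0.085 -0.015]
```

View pics/s8.png

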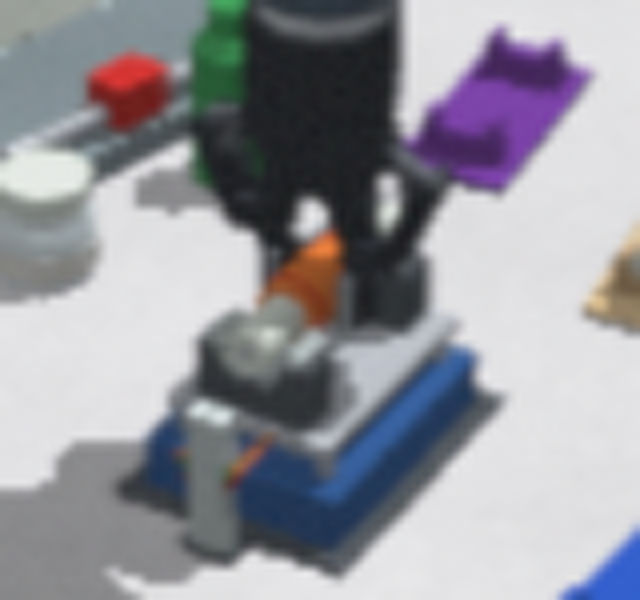

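```bash
python3 - <<'E'
from h import *
for nm,b in(("s5",None),):pass
A=cv2.imread("pics/side0.png",0);B=read_camera("side");cv2.imwrite("pics/side9.png",B[:,:,::-1]);B=cv2.imread("pics/side9.png",0)
a=np.radians(13.6);R=np.array([[np.cos(a),-np.sin(a),0],[np.sin(a),np.cos(a),0],[0,0,1]])
def pr(l,dz=0): return proj("side",R@(np.array(l)/1000)+[.5445,-.034,dz])[0]
print("px per 8mm",pr((0,60,80),-.008)-pr((0,60,80)))
for nm,l in(("Vfront lower",(-8,62,72)),("Vfront2",(5,62,74)),("plate edge -x",(-45,0,64)),("pointer",(-15,90,60)),("block (fixed)",(-55,0,36)),("post(fixed)",(-8,105,30))):
    x,y=pr(l).round().astype(int)
    h,w=5,8
    t=A[y-h:y+h+1,x-w:x+w+1]
    best=[]
    T0=cv2.resize(t,None,fx=8,fy=8,interpolation=cv2.INTER_CUBIC)
    S=cv2.resize(B[y-h-6:y+h+7,x-w-6:x+w+7],None,fx=8,fy=8,interpolation=cv2.INTER_CUBIC)
    r=cv2.matchTemplate(S,T0,cv2.TM_CCOEFF_NORMED);_,v,_,p=cv2.minMaxLoc(r)
    print(nm,(x,y),"shift px",p[0]/8-6,p[1]/8-6,"score",round(v,3))
crop(B:=cv2.imread("pics/side9.png")[:,:,::-1],232,180,50,45,14,"pics/s9.png")
E
python3 r.py
```

```text
px per 8mm [-0.0074251   1.72118652]
Vfront lower (np.int64(254), np.int64(199)) shift px 0.75 1.0 score 0.912
Vfront2 (np.int64(251), np.int64(198)) shift px 0.0 0.625 score 0.906
plate edge -x (np.int64(270), np.int64(196)) shift px 0.5 0.875 score 0.929
pointer (np.int64(251), np.int64(206)) shift px 0.25 0.875 score 0.945
block (fixed) (np.int64(272), np.int64(203)) shift px 0.25 0.125 score 0.984
post(fixed) (np.int64(248), np.int64(214)) shift px -0.25 -0.375 score 0.925
[ 0.54709372 -0.03385881  0.25074315] ftool [-13.81  -0.89   0.23] mtool [ 0.138  0.163 -0.28 ] 0.37271072446833536
turn [ 0.034  0.005 -0.005] shift [-0.209 -0.085 -0.016]
```

View pics/s9.png

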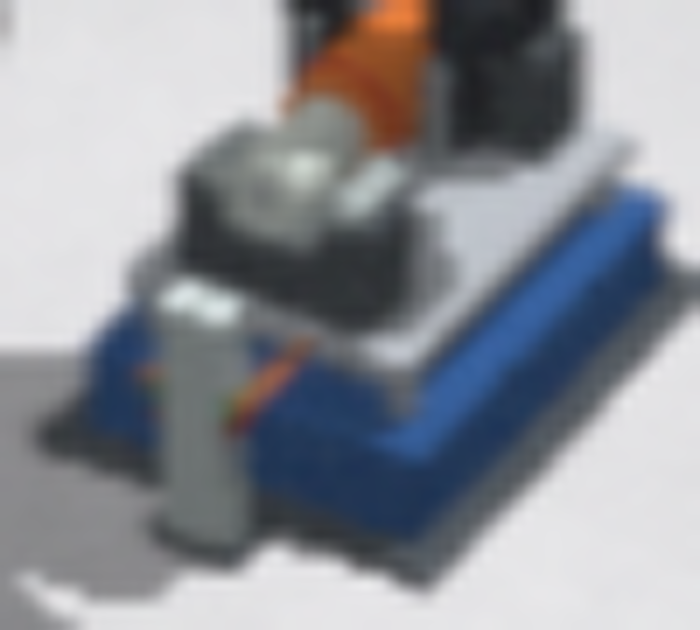

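```bash
python3 - <<'E'
from h import *
A=cv2.imread("pics/side0.png").astype(float);B=cv2.imread("pics/side9.png").astype(float)
for nm,I in(("before",A),("now",B)):
    w=np.clip(I[:,:,2]-I[:,:,0],0,None)  # red-blue
    for roi in((246,202,258,213),(240,203,247,212)):
        x0,y0,x1,y1=roi;p=np.where(w[y0:y1,x0:x1]>15,w[y0:y1,x0:x1],0)
        print(nm,roi,p.astype(int).tolist() if 0 else "", "cx,cy",[(p*g).sum()/p.sum() for g in np.mgrid[y0:y1,x0:x1][::-1]])
        cols=[round((p[:,i]*np.arange(y0,y1)).sum()/p[:,i].sum(),2) if p[:,i].sum()>30 else None for i in range(p.shape[1])];print(cols)
crop(A[:,:,::-1].astype(np.uint8),232,180,50,45,14,"pics/s0z.png")
E
```

```text
before (246, 202, 258, 213)  cx,cy [np.float64(250.47048903878584), np.float64(205.52276559865092)]
[None, None, np.float64(208.34), np.float64(206.8), np.float64(205.99), np.float64(204.99), np.float64(204.07), np.float64(203.0), None, None, None, None]
before (240, 203, 247, 212)  cx,cy [np.float64(nan), np.float64(nan)]
[None, None, None, None, None, None, None]
now (246, 202, 258, 213)  cx,cy [np.float64(250.27134724857686), np.float64(207.0740037950664)]
[None, None, np.float64(209.0), np.float64(208.18), np.float64(207.4), np.float64(206.48), np.float64(205.62), np.float64(204.4), None, None, None, None]
now (240, 203, 247, 212)  cx,cy [np.float64(nan), np.float64(nan)]
[None, None, None, None, None, None, None]<stdin>:7: RuntimeWarning: invalid value encountered in scalar divide
```

View pics/s0z.png

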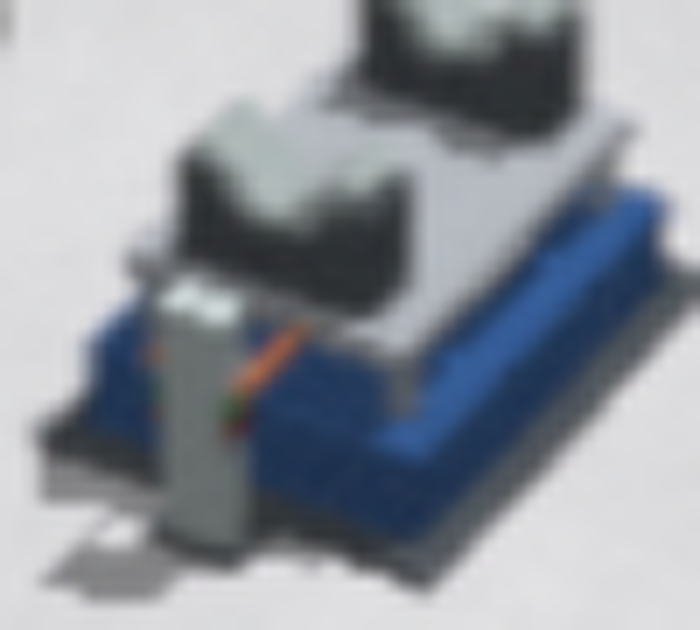

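Request:
drive_tool:
  series: [0, 0, 0, 0.02, -0.01, 0, 1, 0, 0, 0, 0.02, -0.01, 0, 1, 0, 0, 0, 0.02, -0.01, 0, 1, 0, 0, 0, 0.02, -0.01, 0, 1]

```text
clock: 10.9
tcp_pos: [0.547, -0.0339, 0.2503]
ee_rot: [0.557, 0.436, 0.556, -0.436]
ft_force: [-1.2, 0.0, 14.2]
grip_width: 0.375
```

Request:
drive_tool:
  series: [0, 0, 0, 0, 0, 0, 1, 0, 0, 0, 0, 0, 0, 1, 0, 0, 0, 0, 0, 0, 1, 0, 0, 0, 0, 0, 0, 1]

```text
clock: 11.4
tcp_pos: [0.547, -0.0339, 0.2503]
ee_rot: [0.557, 0.437, 0.556, -0.436]
ft_force: [-1.6, -0.1, 14.9]
grip_width: 0.377
```

```bash
python3 r.py; python3 - <<'E'
from h import *
im=read_camera("side");cv2.imwrite("pics/side10.png",im[:,:,::-1]);crop(im,225,160,65,65,9,"pics/s10.png")
t=read_camera("top");crop(t,215,150,90,80,7,"pics/t10.png")
A=cv2.imread("pics/side0.png").astype(float);B=im[:,:,::-1].astype(float);r=[]
for I in(A,B):
    w=np.clip(I[:,:,2]-I[:,:,0],0,None)[202:213,249:254];w[w<=15]=0;r.append((w*np.arange(202,213)[:,None]).sum(0)/w.sum(0))
print("pointer drop mm",(r[1]-r[0])*8/1.72)
E
```

```text
[ 0.54700866 -0.03385793  0.25032231] ftool [-14.87  -1.53  -0.24] mtool [ 0.15   0.153 -0.187] 0.3769761102130974
turn [ 0.034  0.005 -0.011] shift [-0.223 -0.082 -0.015]
pointer drop mm [6.70518283 6.82906917 6.77215415 7.29670732 7.52393981]
```

View pics/s10.png

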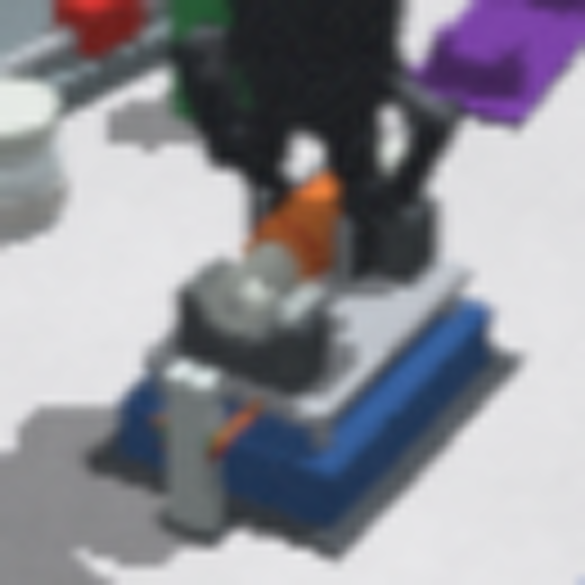

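View pics/t10.png

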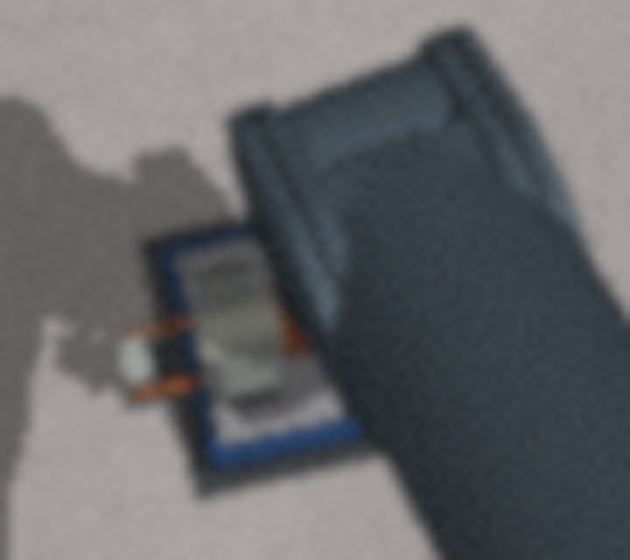

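```bash
python3 -c "
from cell import *
print(sign_off(),state()['clock'])"
```

```text
the job is handed in; nothing more can be done
the job is handed in; nothing more can be done
```

I lifted the orange roller off its rest, set it into the V groove, and pressed the carriage down into the green band. The job was handed in at about 11.5 s, with the arm still holding the roller there at an 80 N grip. I moved nothing else on the bench.

- **Seating:** The first touch was on one face only, with about 3 N sideways. I moved the roller about 3 mm sideways until that force fell to about 0.3 N, then pressed down. At the end the sideways force was about 1.5 N against about 15 N upward, so both faces carry load.
- **Load along the roller:** A moment of 0.15 N m remains along the roller. The two journals therefore share the load at roughly 60/40, and I did not correct this.
- **Pointer depth:** The checks disagree slightly. The pointer's drop in the side picture came to 6.7–7.5 mm. The push, about 17 N once the roller's weight is added, suggests 8–9 mm. Both are well inside the 4–12 mm green band.
- **Weaker image check:** An earlier check, matching patches of the picture on the carriage, read only about 3–5 mm. I gave it little weight because the fixed background in those patches pulls the reading down.

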